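# Collect the washed grips and hold up the caddy

### The job

Collect the two washed steel tube grips from the washer's catch tray and set them down, one by one and without dropping them, inside the carrying caddy while it stands on the table; leave the squat cup holder in the tray and everything else as it stands. Then lift the caddy by its handle about 15 cm clear of the table, never tipping it, and finish while still holding it there, steady and level, with both grips in it.

Things in the scene. Friction and masses are not known exactly. Their poses are not given: they have to be found in the camera images.
- grip_a: a finished part: plain steel tube grip, a knurled upright cylinder 26 mm across and 50 mm tall, about 70 g, standing on its end in the catch tray. Origin at the centre of its underside, z along its axis (up). The two grips are alike; the three things in the tray trade places from start to start, centres at least 65 mm apart
- grip_b: a finished part: plain steel tube grip, a knurled upright cylinder 26 mm across and 50 mm tall, about 70 g, standing on its end in the catch tray. Origin at the centre of its underside, z along its axis (up). The two grips are alike; the three things in the tray trade places from start to start, centres at least 65 mm apart
- caddy: carrying caddy: open aluminium box, loose, 0.3 to 0.45 kg; 190 mm along its x, 170 mm along y, walls 40 mm high, 4 mm thick, floor top 4 to 5 mm up. A black bar handle spans it along y over the middle (x = 0): 12 mm thick in x, from z = 78 to 92 mm, on posts at y = +-81 mm. Origin at the centre of the underside, z up. Grips fit well 55 mm either side of the bar
- caddy_handle (a point): middle of the caddy's handle bar, 85 mm above the caddy's underside, over its centre; axes as the caddy's: y runs along the bar, pinch it across x
- washer: fixed parts washer with its catch tray. Origin: centre of the underside of the steel catch tray, 200 mm in x, 150 mm in y, floor top 4 mm above the table, rim 16 mm high. A chute slopes from the tray's -y edge up to the white washer box, whose near wall is 165 mm from the origin along -y (260 mm in x, 170 mm in y, 190 mm tall with its lid handle)
- cup_holder: bystander in the catch tray: squat plain steel disc-shaped cup holder, 42 mm across, 22 mm tall; stays there. Origin at the centre of its underside
- jar: loose bystander: low jar with metal lid, 44 mm across, 36 mm tall, between the tray and the caddy; origin at the centre of its underside
- bottle_a: loose bystander: black plastic bottle, 38 mm across, 110 mm tall, standing near the far edge of the table; origin at the centre of its underside
- bottle_b: loose bystander: black plastic bottle, 38 mm across, 110 mm tall, standing near the far edge of the table; origin at the centre of its underside
- bottle_c: loose bystander: black plastic bottle, 38 mm across, 110 mm tall, standing near the far edge of the table; origin at the centre of its underside
Things that resemble listed ones, but are neither listed nor needed, are in the scene too. What is shaped like the grip_a but brown or purple is not meant. What is shaped like the grip_b but pink is not meant.

How it is judged:
On the way, in this order (a step that is already met when the one before it is completed fails the run):
1. both grips lie or stand inside the caddy, let go, while the caddy stands on the table (x of grip_a in the frame of caddy between -0.093 and 0.093 m and y of grip_a in the frame of caddy between -0.083 and 0.083 m and z of grip_a in the frame of caddy between -0.005 and 0.035 m and x of grip_b in the frame of caddy between -0.093 and 0.093 m and y of grip_b in the frame of caddy between -0.083 and 0.083 m and z of grip_b in the frame of caddy between -0.005 and 0.035 m and contact force between each of grip_a, grip_b and the fingers below 0.1 N and height (world z) of caddy below 0.01 m and angle between caddy's own z axis and vertical below 0.05 rad), for 0.2 s.
2. the caddy is lifted clear in the gripper, level, with both grips in it (height (world z) of caddy above 0.08 m and angle between caddy's own z axis and vertical below 0.12 rad and contact force between caddy and the fingers above 1 N and x of grip_a in the frame of caddy between -0.093 and 0.093 m and y of grip_a in the frame of caddy between -0.083 and 0.083 m and z of grip_a in the frame of caddy between -0.005 and 0.035 m and x of grip_b in the frame of caddy between -0.093 and 0.093 m and y of grip_b in the frame of caddy between -0.083 and 0.083 m and z of grip_b in the frame of caddy between -0.005 and 0.035 m), for 0.3 s.
At the end, for the whole second after the job is handed in: the caddy hangs by its handle in the gripper (tool within 90 mm of the handle), underside over 80 mm above the table, tilt under 0.12 rad, still (30 mm/s, 0.15 rad/s), carried by nothing else; both grips inside it, not held by the fingers (all of step 2 and contact force between caddy and washer below 0.2 N and contact force between caddy and cup_holder below 0.2 N and contact force between caddy and jar below 0.2 N and contact force between caddy and bottle_a below 0.2 N and contact force between caddy and bottle_b below 0.2 N and contact force between caddy and bottle_c below 0.2 N and contact force between each of grip_a, grip_b and the fingers below 0.1 N and distance between the grasp point and caddy_handle below 0.09 m and linear speed of caddy below 0.03 m/s and angular speed of caddy below 0.15 rad/s); the arm keeps its last pose, push and grip.
It fails at once if the caddy is tipped more than 0.35 rad (angle between caddy's own z axis and vertical above 0.35 rad).
It fails at once if a grip is dropped (faster than 0.9 m/s with no finger on it: a fall of over 4 cm) ((linear speed of grip_a above 0.9 m/s and contact force between grip_a and the fingers below 0.1 N) or (linear speed of grip_b above 0.9 m/s and contact force between grip_b and the fingers below 0.1 N)).
It fails at once if a bystander is displaced over 40 mm or knocked over (distance of any of cup_holder, jar, bottle_a, bottle_b, bottle_c from where it was at the start of the episode above 0.04 m or angle between any of cup_holder, jar, bottle_a, bottle_b, bottle_c's own z axis and vertical above 0.5 rad).
It also fails if it takes over 72 s, if anything falls off the work surface, if the arm or the gripper's body presses on something with over 40 N, if the wrist force passes 120 N, or if a joint passes its speed limit or range.

### The arm

A 6-joint arm with a two-finger parallel gripper is mounted at the origin on the work surface. World frame = base frame: x ahead of the robot, y to its left, z up, the work surface at z = 0. Lengths are in m, angles in rad, forces in N, time in s.
With the tool pointing down it reaches from about 0.35 to 0.85 m from the base axis. Payload 8.1 kg.
Tool frame: the origin (TCP) lies on the centre line of the jaws, within the pads' length; the fingertips stand robot.tips_ahead ahead of it and the grasp point (between the pads) lies 6 mm ahead of it (robot.tips_ahead is the distance from the TCP to the fingertips, in m); z points along the fingers, y is the line along which they close (so a half turn about z gives the same grasp; the last joint's range is limited). The gripper opens to 93 mm and grips with 3 to 60 N. Pads are 15 mm wide; open, the fingers measure 128 mm over their backs; the gripper's body (75 mm by 188 mm) begins 65 mm behind the grasp point.
Start: joints at [-0.085, 0.13, 1.488, -0, 1.523, -0.085], TCP at [0.6, 0, 0.244] pointing down, gripper open.
Joint ranges: [-2.96, 2.96], [-0.89, 2.26], [0.02, 2.5], [-1.34, 4.48], [0, 2.73], [-2.66, 2.66]. Speed limits (rad/s): [2.39, 2.39, 2.79, 3.14, 3.14, 3.14].

### API

Orientations are given as a rotation vector (axis times angle).
In Python, from plant import robot gives the robot as it stands.
- The arm moves only by the tool apply_moves, never from a script. Its arguments are lists of equal length, an entry for each row: "delta_pos": the shift along the tool's x, y, z in cm, a list of three; "twist": the turn about the tool's z in rad. A call has 1 to 8 rows; each row shifts and turns the commanded pose from where the row before left it, along the tool's axes as they then stand; what a row does not reach is not made up. A row lasts 1/8 s, in which the tool goes at most 62.5 mm and 10.7 degrees, less where a joint would pass 70% of its speed; a pose out of reach is approached as far as the arm can. A call with a gripper value outside its range is refused whole. "gripper" is the finger opening in cm, from 0 to 9.3, set as the call begins (left out, the last holds). The fingers move at their own pace and stop on an object; "squeeze" is the grip in N (left out, the last holds). Time passes only in rows, so rows that do not move let the fingers close. It gives the time, the measured TCP pose, the force, the opening and the grip force at its end, in the units of the state.
- robot.read_state(): the state, without advancing time (a new reading comes with each control period).
- robot.read_camera(name): name is "scene" or "side" or "wrist"; returns a dict with "frame" (420x560x3 uint8, red, green, blue), "vertical_fov" (degrees; the focal length in pixels is half the picture's height over the tangent of half this angle, whatever the lens; pixels are square), "cx", "cy" (the principal point, pixels), "R" (3x3) and "t" (3): a world point X has camera coordinates R X + t. Camera axes: x right, y down, z forward; pixel columns grow to the right and rows downward; lengths in m; the calibration is good to about 2 mm. The wrist camera is an equidistant fisheye: a pixel r from the principal point sees the ray r / f radians off the axis. A picture is of the moment at which its call begins. There is no depth.
- robot.close_job(): hands the job in; it is judged then, once.
The state is a dict: "t": time; "q": joint angles; "dq": joint speeds; "joint_torque": joint torques, N m; "tool_pos": TCP position; "orientation": TCP orientation; "force": force on the tool from outside, world axes, zero at the start; "wrist_torque": the same for the moment, N m; "opening": finger opening in m; "gripper_force": force on a finger pad.
Only numpy, scipy, OpenCV 4.12 (cv2) and the standard library are available. Lean on these libraries where they do the work, as an engineer would, in place of code of your own. Each camera call takes 0.05 s, during which the arm holds its last target. There are 200 camera calls.

## Working session

There is one attempt and no reset: what is moved stays moved. The work goes in short steps, Python scripts to look and compute and a tool call to move; the robot and the scene stay as the last step left them, time stands still between calls to the robot, and variables do not carry over. Pictures are saved under pics/ and viewed, at most 10 in all, crops included, and the job is handed in when it is done.

Besides the shell and the picture viewer there is one more tool, called after "Emit:" as name([rows], argument=value, ...), one row to a line, values as JSON. apply_moves: Moves the arm, as the interface text tells. Its arguments: {"type":"object","properties":{"delta_pos":{"type":"array"},"twist":{"type":"array"},"gripper":{"type":"number"},"squeeze":{"type":"number"}},"required":["delta_pos","twist"]}

```bash
mkdir -p pics; ls; cat > h.py <<'E'
import numpy as np, cv2
from plant import robot
def cam(n,name):
    c=robot.read_camera(n); np.savez(f'{name}.npz',**c); cv2.imwrite(f'pics/{name}.png',c['frame'][:,:,::-1]); return c
def load(name): return dict(np.load(f'{name}.npz'))
def ray(c,u,v,fish=False):
    f=c['frame'].shape[0]/2/np.tan(np.radians(c['vertical_fov'])/2)
    x,y=(u-c['cx']),(v-c['cy'])
    if fish:
        r=np.hypot(x,y); th=r/f; d=np.array([x/r*np.sin(th),y/r*np.sin(th),np.cos(th)]) if r>0 else np.array([0,0,1.])
    else: d=np.array([x/f,y/f,1])
    R=c['R']; return -R.T@c['t'], R.T@d
def onz(c,u,v,z,fish=False):
    o,d=ray(c,u,v,fish); return o+d*(z-o[2])/d[2]
def proj(c,X):
    f=c['frame'].shape[0]/2/np.tan(np.radians(c['vertical_fov'])/2)
    p=c['R']@np.array(X)+c['t']; return c['cx']+f*p[0]/p[2], c['cy']+f*p[1]/p[2]
E
python3 - <<'E'
from h import *
for n in('scene','side','wrist'):
    c=cam(n,n+'0'); print(n,c['vertical_fov'],-c['R'].T@c['t'],c['R'][2])
s=robot.read_state();print(s['t'],s['tool_pos'],s['orientation'],robot.tips_ahead)
E
```

```text
pics
scene 49.78870013159733 [ 0.96396944 -0.61239256  0.62148214] [-0.43107471  0.67363706 -0.600323  ]
side 55.521601956734436 [ 0.1635388  -0.56140285  0.68055478] [ 0.47211663  0.59706457 -0.64855207]
wrist 65.70646984690485 [0.60016398 0.06966775 0.38301664] [-0.00170451 -0.25149288 -0.96785765]
0.15 [5.99603424e-01 5.49381514e-05 2.42842820e-01] [-2.22067080e+00 -2.22069348e+00  1.40734116e-03] 0.025
```

View pics/scene0.png

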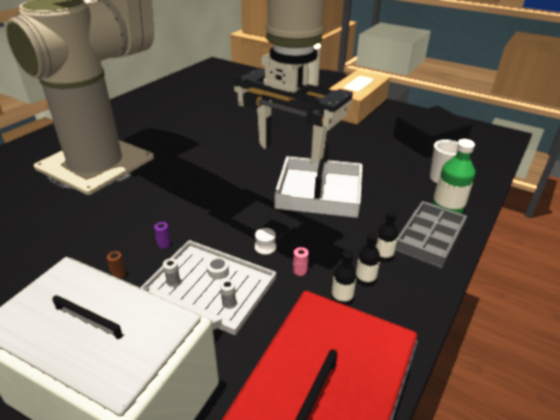

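View pics/side0.png

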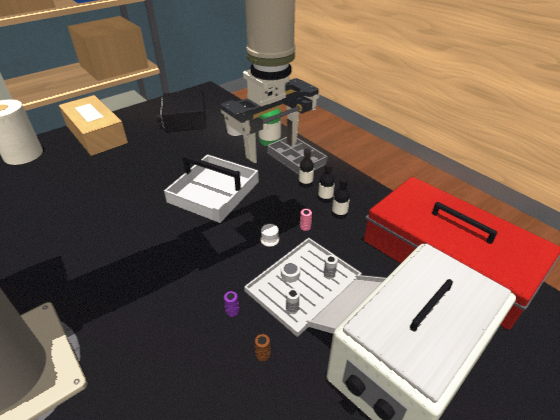

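View pics/wrist0.png

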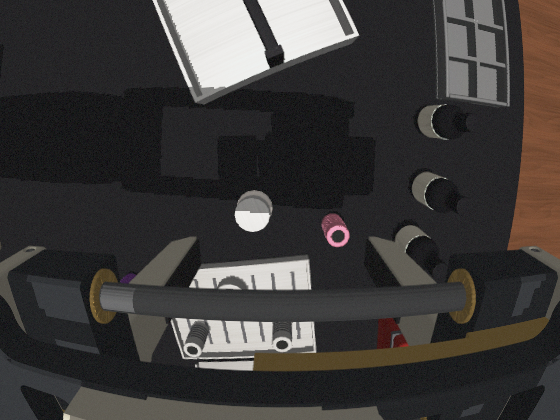

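The scene view shows the grips near (171,272) and (228,293), the cup holder at (218,267), the jar at (265,240) and the caddy around (320,187). In the side view the grips are near (293,300) and (330,266), and the caddy is near (213,187). The wrist view shows the caddy bar ending at (275,55) and the grip tops at (193,349) and (282,343). I'll enlarge the crops to measure more precisely.

```bash
python3 - <<'E'
from h import *
a=load('scene0')['frame'];b=load('side0')['frame']
def z(im,x,y,w,h,s): return cv2.resize(im[y:y+h,x:x+w],None,fx=s,fy=s,interpolation=cv2.INTER_CUBIC)
top=np.hstack([z(a,150,240,100,70,4),z(b,260,240,100,70,4)])
bot=np.hstack([z(a,270,130,100,100,3),z(b,160,140,100,100,3)]); bot=np.hstack([bot,np.zeros((300,200,3),np.uint8)])
cv2.imwrite('pics/m.png',np.vstack([top,bot])[:,:,::-1])
E
```

```text
(no output)
```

View pics/m.png

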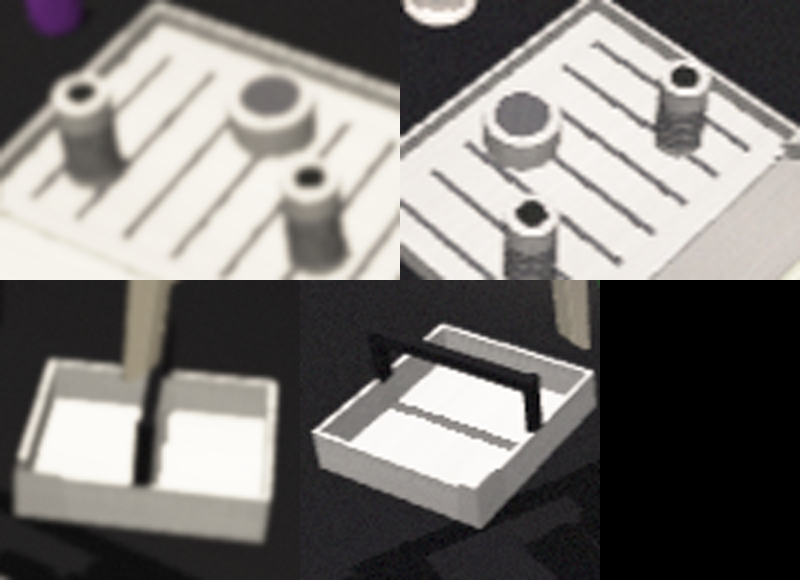

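```bash
python3 - <<'E'
from h import *
a,b,w=load('scene0'),load('side0'),load('wrist0')
np.set_printoptions(precision=4,suppress=True)
def tri(p,q):
    o1,d1=ray(a,*p);o2,d2=ray(b,*q)
    s=np.linalg.lstsq(np.c_[d1,-d2],o2-o1,rcond=None)[0]
    P,Q=o1+s[0]*d1,o2+s[1]*d2; return (P+Q)/2,np.linalg.norm(P-Q)
f=lambda X,Y,x0,y0,s:((X+.5)/s-.5+x0,(Y+.5)/s-.5+y0)
for p,q,wp in(((80,92),(132,214),(193,349)),((311,178),(285,78),(282,343))):
    p=f(*p,150,240,4);q=f(*q,260,240,4)
    print('grip',tri(p,q),onz(a,*p,.054),onz(b,*q,.054),onz(w,*wp,.054,True))
S=[f(x-300,y-280,160,140,3) for x,y in((440,325),(595,372),(482,492),(314,432))]
A=[f(x,y-280,270,130,3) for x,y in((48,360),(278,382),(270,498),(16,478))]
for c,L in((b,S),(a,A)):
    P=np.array([onz(c,*p,.04) for p in L]);print(P[:,:2],P.mean(0),np.linalg.norm(P-np.roll(P,-1,0),axis=1))
# bar ends, top centre z=.092
for x,y in((375,338),(535,378)): print('bar',onz(b,*f(x-300,y-280,160,140,3),.092))
print('barW',onz(w,275,52,.085,True),onz(w,250,0,.085,True))
print('tip',[onz(w,x,y,.04,True)[:2] for x,y in((200,102),(357,37))])
print('jar',onz(a,265,234,.036),onz(b,270,230,.036), 'cup',onz(a,218,263.5,.026))
E
```

```text
grip (array([ 0.4799, -0.2134,  0.0544]), np.float64(0.0010356557800941578)) [ 0.4798 -0.2138  0.054 ] [ 0.4803 -0.2126  0.054 ] [ 0.482  -0.2091  0.054 ]
grip (array([ 0.5987, -0.197 ,  0.0529]), np.float64(0.0008232626579725978)) [ 0.5996 -0.1983  0.054 ] [ 0.5982 -0.1972  0.054 ] [ 0.5991 -0.193   0.054 ]
[[0.6116 0.324 ]
 [0.6811 0.1671]
 [0.5106 0.092 ]
 [0.4407 0.2495]] [0.561  0.2082 0.04  ] [0.1715 0.1863 0.1723 0.1864]
[[0.4382 0.2471]
 [0.6164 0.3232]
 [0.6806 0.1678]
 [0.5115 0.0855]] [0.5617 0.2059 0.04  ] [0.1937 0.1682 0.188  0.1774]
bar [0.5204 0.2705 0.092 ]
bar [0.5951 0.1329 0.092 ]
barW [0.5933 0.1367 0.085 ] [0.5701 0.1898 0.085 ]
tip [array([0.5125, 0.0953]), array([0.6793, 0.1667])]
jar [ 0.5656 -0.0338  0.036 ] [ 0.5646 -0.0346  0.036 ] cup [ 0.5337 -0.1453  0.026 ]
```

Measurements agree within about 2 mm:
- Grips at (0.480, -0.213) and (0.599, -0.1975), with tops near 0.054.
- Caddy centre at (0.561, 0.207), yaw 0.416, with side lengths that match.

Tool x is world +y and tool y is world +x.

Emit:
apply_moves([
  [-2.6,-1.5,0],
  [-2.7,-1.5,0],
  [-2.7,-1.5,0],
  [-2.7,-1.5,0],
  [-2.7,-1.5,0],
  [-2.7,-1.5,0],
  [-2.6,-1.5,0],
  [-2.6,-1.5,0],
], twist=[0,0,0,0,0,0,0,0], gripper=5, squeeze=20)

```text
t: 1.15
tool_pos: [0.4793, -0.2137, 0.2434]
orientation: [-2.221, -2.221, 0.0]
force: [-0.5, 0.2, 0.5]
opening: 0.0502
gripper_force: 0.0
```

Emit:
apply_moves([
  [0,0,2],
  [0,0,2],
  [0,0,2],
  [0,0,2],
  [0,0,0],
  [0,0,0],
], twist=[0,0,0,0,0,0])

```text
t: 1.9
tool_pos: [0.4802, -0.2124, 0.1635]
orientation: [-2.22, -2.222, 0.0]
force: [-0.4, -0.1, -0.7]
opening: 0.0501
gripper_force: 0.0
```

Emit:
apply_moves([
  [0,0,2],
  [0,0,2],
  [0,0,2],
  [0,0,2],
  [0,0,2],
  [0,0,1],
  [0,0,0.6],
  [0,0,0],
], twist=[0,0,0,0,0,0,0,0])

```text
t: 2.9
tool_pos: [0.4802, -0.213, 0.0479]
orientation: [2.221, 2.221, 0.0]
force: [0.6, -0.2, 0.5]
opening: 0.0498
gripper_force: 0.0
```

Emit:
apply_moves([
  [0,0,0],
  [0,0,0],
  [0,0,0],
  [0,0,0],
  [0,0,0],
  [0,0,0],
], twist=[0,0,0,0,0,0], gripper=1.5)

```text
t: 3.65
tool_pos: [0.4803, -0.2132, 0.048]
orientation: [2.221, 2.221, 0.0]
force: [-0.7, 0.5, 4.9]
opening: 0.0256
gripper_force: 20.0
```

Emit:
apply_moves([
  [0,0,-1],
  [0,0,-2],
  [0,0,-2.5],
  [0,0,-2.5],
  [0,0,-2.5],
  [0,0,-1.5],
  [0,0,0],
], twist=[0,0,0,0,0,0,0])

```text
t: 4.53
tool_pos: [0.4807, -0.2133, 0.1689]
orientation: [2.22, 2.22, 0.001]
force: [1.2, -0.3, -1.8]
opening: 0.0255
gripper_force: 20.0
```

Emit:
apply_moves([
  [1.5,0.1,0],
  [3,0.2,0],
  [3.5,0.3,0],
  [3.5,0.3,0],
  [3.5,0.3,0],
  [3.5,0.3,0],
  [3.5,0.3,0],
  [3.5,0.3,0],
], twist=[0,0,0,0,0,0,0,0])

```text
t: 5.52
tool_pos: [0.4997, 0.0441, 0.1661]
orientation: [-2.22, -2.22, 0.002]
force: [0.0, 0.4, -2.3]
opening: 0.0253
gripper_force: 20.0
```

Emit:
apply_moves([
  [3.5,0.3,0],
  [3.5,0.3,0],
  [3.5,0.3,0],
  [2.3,0.1,0],
  [1.5,0,0],
  [0,0,0],
], twist=[0,0,0,0,0,0])

```text
t: 6.28
tool_pos: [0.5102, 0.1858, 0.1667]
orientation: [-2.219, -2.223, 0.002]
force: [-0.5, -0.4, -0.7]
opening: 0.0257
gripper_force: 20.0
```

Emit:
apply_moves([
  [0,0,0],
  [0,0,0],
  [0,0,0],
  [0,0,0],
  [0,0,0],
  [0,0,0],
  [0,0,0],
  [0,0,0],
], twist=[0.165,0.165,0.165,0.165,0.165,0.165,0.165,0])

```text
t: 7.28
tool_pos: [0.5109, 0.1841, 0.1674]
orientation: [3.074, 0.648, -0.001]
force: [0.2, -0.5, -0.4]
opening: 0.0256
gripper_force: 20.0
```

```bash
python3 - <<'E'
from h import *
a=cam('scene','s1');b=cam('side','b1');w=cam('wrist','w1')
s=robot.read_state();print(s['tool_pos'],s['orientation'],s['opening'],s['gripper_force'])
from scipy.spatial.transform import Rotation as Ro
print(Ro.from_rotvec(s['orientation']).as_matrix())
cv2.imwrite('pics/m1.png',np.vstack([np.hstack([a['frame'][100:300,200:480],b['frame'][100:300,130:410]]),w['frame'][:360,:]])[:,:,::-1])
E
```

```text
[0.51093884 0.18455648 0.16753841] [ 3.07290890e+00  6.52781467e-01 -4.13216566e-04] 0.025679204369340035 19.998332262039185
[[ 9.13643036e-01  4.06517340e-01 -2.33798488e-04]
 [ 4.06517310e-01 -9.13643065e-01 -1.65433096e-04]
 [-2.80859789e-04  5.61036632e-05 -9.99999959e-01]]
```

View pics/m1.png

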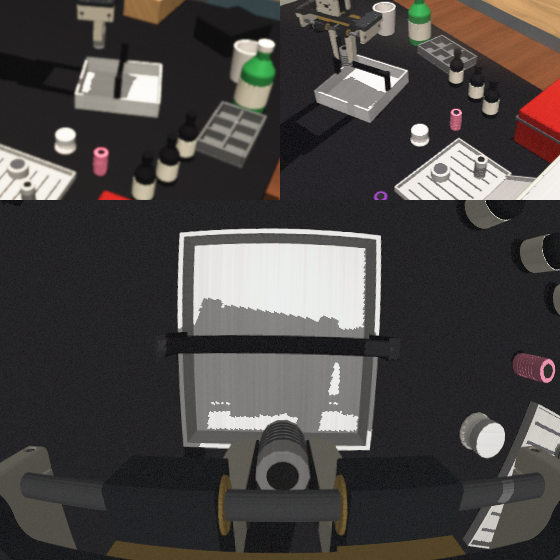

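The picture shows the grip held upright. The caddy bar is horizontal in the wrist view (row 345 of the montage), and the grip is centred over the near half at (282,470). Next I lower it.

Emit:
apply_moves([
  [0,0,1.5],
  [0,0,2],
  [0,0,2],
  [0,0,2],
  [0,0,2],
  [0,0,1.2],
  [0,0,0.7],
  [0,0,0],
], twist=[0,0,0,0,0,0,0,0])

```text
t: 8.43
tool_pos: [0.5108, 0.185, 0.0533]
orientation: [3.074, 0.649, -0.001]
force: [-0.5, -0.3, -0.1]
opening: 0.0256
gripper_force: 20.0
```

Emit:
apply_moves([
  [0,0,0.2],
  [0,0,0.2],
  [0,0,0],
  [0,0,0],
], twist=[0,0,0,0])

```text
t: 8.93
tool_pos: [0.5111, 0.185, 0.0498]
orientation: [-3.074, -0.648, -0.0]
force: [-0.2, -0.4, -0.7]
opening: 0.0256
gripper_force: 20.0
```

Emit:
apply_moves([
  [0,0,0.1],
  [0,0,0],
  [0,0,0],
], twist=[0,0,0])

```text
t: 9.3
tool_pos: [0.511, 0.185, 0.0486]
orientation: [3.074, 0.648, -0.0]
force: [0.8, -1.4, -1.3]
opening: 0.0261
gripper_force: 20.0
```

Emit:
apply_moves([
  [0,0,0],
  [0,0,0],
  [0,0,0],
  [0,0,0],
  [0,0,0],
], twist=[0,0,0,0,0], gripper=5)

```text
t: 9.93
tool_pos: [0.511, 0.185, 0.0486]
orientation: [3.074, 0.648, -0.0]
force: [0.2, 0.2, -1.0]
opening: 0.0502
gripper_force: 0.0
```

Emit:
apply_moves([
  [0,0,-1],
  [0,0,-2],
  [0,0,-2.5],
  [0,0,-2.5],
  [0,0,-2.5],
  [0,0,-2],
  [0,0,0],
], twist=[0,0,0,0,0,0,0])

```text
t: 10.8
tool_pos: [0.5123, 0.1854, 0.176]
orientation: [-3.074, -0.648, -0.006]
force: [0.0, -0.2, -0.1]
opening: 0.05
gripper_force: 0.0
```

Emit:
apply_moves([
  [0,0,0],
  [0,0,0],
  [0,0,0],
  [0,0,0],
  [0,0,0],
  [0,0,0],
  [0,0,0],
  [0,0,0],
], twist=[-0.165,-0.165,-0.165,-0.165,-0.165,-0.165,-0.165,0])

```text
t: 11.8
tool_pos: [0.5103, 0.1848, 0.1723]
orientation: [-2.222, -2.22, 0.003]
force: [0.9, 0.7, 0.3]
opening: 0.0501
gripper_force: 0.0
```

```bash
python3 - <<'E'
from h import *
a=cam('scene','s2');b=cam('side','b2');w=cam('wrist','w2')
s=robot.read_state();print(s['tool_pos'],s['orientation'])
cv2.imwrite('pics/m2.png',np.vstack([np.hstack([a['frame'][100:310,130:410],b['frame'][100:310,130:410]]),w['frame'][:360,:]])[:,:,::-1])
E
```

```text
[0.51069572 0.18492201 0.17301308] [-2.22492153e+00 -2.21722288e+00  1.29435619e-03]
```

View pics/m2.png

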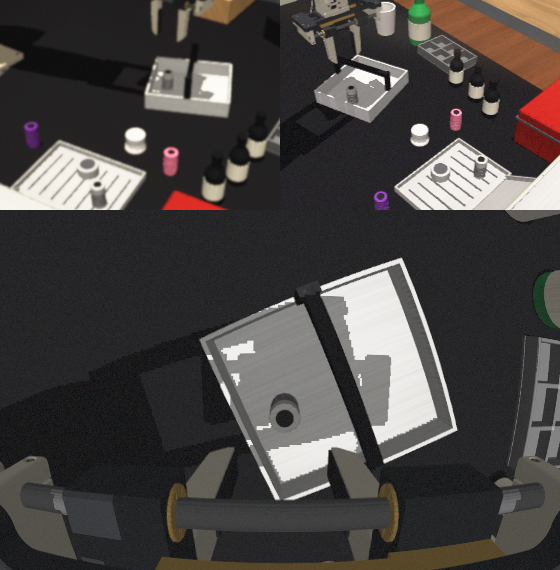

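The first grip stands in the caddy at (285,415) in the wrist view, and nothing else has moved. Now the second; first I'll check clearances around it for the gripper body.

```bash
python3 - <<'E'
from h import *
a=load('scene0');b=load('side0')
print('bottle',onz(a,343,293,0.005),onz(b,341,212,0.005),'pink top',onz(a,301,253,.05),onz(b,306,212,.05),'red',onz(a,315,297,.1),onz(b,368,232,.09))
p=(311.5/4-.5+150,178.5/4-.5+240)
c=load('s2'); d=load('b2')
for k,(u,v) in {'s':(int(p[0]),int(p[1]))}.items(): print(np.abs(a['frame'][v-25:v+25,u-25:u+25].astype(int)-c['frame'][v-25:v+25,u-25:u+25]).mean())
E
```

```text
bottle [ 0.75813895 -0.06332921  0.005     ] [ 0.76442448 -0.07158767  0.005     ] pink top [ 0.66244382 -0.05614689  0.05      ] [ 0.66002025 -0.05184451  0.05      ] red [ 0.75767702 -0.17912158  0.1       ] [ 0.68709724 -0.21326385  0.09      ]
0.5456
```

Emit:
apply_moves([
  [-2,0.5,0],
  [-3.5,0.8,0],
  [-3.5,0.8,0],
  [-3.5,0.8,0],
  [-3.5,0.8,0],
  [-3.5,0.8,0],
  [-3.5,0.8,0],
  [-3.5,0.8,0],
], twist=[0,0,0,0,0,0,0,0])

```text
t: 12.95
tool_pos: [0.5721, -0.0811, 0.1735]
orientation: [-2.224, -2.218, 0.0]
force: [0.8, 0.3, 0.4]
opening: 0.0498
gripper_force: 0.0
```

Emit:
apply_moves([
  [-3.5,0.8,0],
  [-3.5,0.8,0],
  [-3,0.8,0],
  [-1.7,0.3,0],
  [0,0,0],
  [0,0,0],
], twist=[0,0,0,0,0,0])

```text
t: 13.7
tool_pos: [0.5988, -0.196, 0.1734]
orientation: [-2.221, -2.221, -0.0]
force: [0.0, 1.6, 0.0]
opening: 0.0497
gripper_force: 0.0
```

```bash
python3 - <<'E'
from h import *
a=load('scene0');b=load('side0')
def tri(p,q):
    o1,d1=ray(a,*p);o2,d2=ray(b,*q)
    s=np.linalg.lstsq(np.c_[d1,-d2],o2-o1,rcond=None)[0]
    P,Q=o1+s[0]*d1,o2+s[1]*d2; return (P+Q)/2,np.linalg.norm(P-Q)
for q in((400,183),(370,215)): print(tri((315,297),q))
for z in(0,.05,.1): print(z,onz(b,366,238,z)[:2],onz(b,370,212,z)[:2])
E
```

```text
(array([ 0.77964173, -0.21390283,  0.16121357]), np.float64(0.024789469965509403))
(array([ 0.74860303, -0.16510253,  0.07537655]), np.float64(0.009968715562871606))
0 [ 0.74770035 -0.17081318] [ 0.82634631 -0.1147171 ]
0.05 [ 0.70478231 -0.1995096 ] [ 0.7776502  -0.14753486]
0.1 [ 0.66186427 -0.22820602] [ 0.72895408 -0.18035263]
```

Emit:
apply_moves([
  [-0.1,0,1.5],
  [0,0,2],
  [0,0,2.2],
  [0,0,2.2],
  [0,0,2.2],
  [0,0,1.6],
  [0,0,0.8],
  [0,0,0],
], twist=[0,0,0,0,0,0,0,0])

```text
t: 14.7
tool_pos: [0.5987, -0.1979, 0.0481]
orientation: [-2.221, -2.221, 0.001]
force: [-0.1, 0.2, -0.1]
opening: 0.0504
gripper_force: 0.0
```

Emit:
apply_moves([
  [0,0,0],
  [0,0,0],
  [0,0,0],
  [0,0,0],
  [0,0,0],
  [0,0,0],
], twist=[0,0,0,0,0,0], gripper=1.5)

```text
t: 15.45
tool_pos: [0.5994, -0.1982, 0.0493]
orientation: [2.221, 2.221, 0.001]
force: [-1.1, 0.5, 5.9]
opening: 0.026
gripper_force: 20.0
```

Emit:
apply_moves([
  [0,0,-1],
  [0,0,-2],
  [0,0,-2.5],
  [0,0,-2.5],
  [0,0,-2.5],
  [0,0,-1.5],
  [0,0,0],
], twist=[0,0,0,0,0,0,0])

```text
t: 16.32
tool_pos: [0.6, -0.1984, 0.1707]
orientation: [2.219, 2.219, 0.002]
force: [0.3, -0.2, -1.8]
opening: 0.0256
gripper_force: 20.0
```

Emit:
apply_moves([
  [1.5,0,0],
  [3,0.1,0],
  [3.5,0.1,0],
  [3.5,0.1,0],
  [3.5,0.1,0],
  [3.5,0.1,0],
  [3.5,0.1,0],
  [3.5,0.1,0],
], twist=[0,0,0,0,0,0,0,0])

```text
t: 17.32
tool_pos: [0.6046, 0.0592, 0.1669]
orientation: [-2.219, -2.22, 0.003]
force: [-0.6, 0.5, -0.8]
opening: 0.0258
gripper_force: 20.0
```

Emit:
apply_moves([
  [3.5,0.1,0],
  [3.5,0.1,0],
  [3.5,0.1,0],
  [3,0.1,0],
  [2.2,0,0],
  [1.3,0,0],
  [0,0,0],
], twist=[0,0,0,0,0,0,0])

```text
t: 18.2
tool_pos: [0.6096, 0.2276, 0.1682]
orientation: [-2.22, -2.222, 0.001]
force: [-0.5, -1.4, -0.4]
opening: 0.0258
gripper_force: 20.0
```

Emit:
apply_moves([
  [0,0,0],
  [0,0,0],
  [0,0,0],
  [0,0,0],
  [0,0,0],
  [0,0,0],
  [0,0,0],
  [0,0,0],
], twist=[0.165,0.165,0.165,0.165,0.165,0.165,0.165,0])

```text
t: 19.2
tool_pos: [0.6102, 0.2258, 0.1686]
orientation: [3.074, 0.648, -0.0]
force: [-0.2, 0.1, -1.8]
opening: 0.0255
gripper_force: 20.0
```

Emit:
apply_moves([
  [0,0,1.5],
  [0,0,2],
  [0,0,2],
  [0,0,2],
  [0,0,2],
  [0,0,1.2],
  [0,0,0.8],
  [0,0,0],
], twist=[0,0,0,0,0,0,0,0])

```text
t: 20.2
tool_pos: [0.6098, 0.227, 0.0532]
orientation: [3.074, 0.649, -0.001]
force: [0.8, -0.3, -1.6]
opening: 0.0254
gripper_force: 20.0
```

Emit:
apply_moves([
  [0,0,0.2],
  [0,0,0.1],
  [0,0,0],
  [0,0,0],
], twist=[0,0,0,0])

```text
t: 20.7
tool_pos: [0.6102, 0.2271, 0.0509]
orientation: [-3.074, -0.648, -0.001]
force: [-0.8, 0.1, -0.8]
opening: 0.0257
gripper_force: 20.0
```

Emit:
apply_moves([
  [0,0,0.1],
  [0,0,0],
  [0,0,0],
], twist=[0,0,0])

```text
t: 21.08
tool_pos: [0.61, 0.227, 0.0496]
orientation: [3.074, 0.648, -0.0]
force: [-1.0, -0.1, -1.1]
opening: 0.0255
gripper_force: 20.0
```

Emit:
apply_moves([
  [0,0,0],
  [0,0,0],
  [0,0,0],
  [0,0,0],
  [0,0,0],
], twist=[0,0,0,0,0], gripper=5)

```text
t: 21.7
tool_pos: [0.61, 0.227, 0.0497]
orientation: [-3.074, -0.648, -0.0]
force: [0.1, 0.4, 0.1]
opening: 0.0501
gripper_force: 0.0
```

Emit:
apply_moves([
  [0,0,-1],
  [0,0,-2],
  [0,0,-2.5],
  [0,0,-2.5],
  [0,0,-2.5],
  [0,0,-2.5],
  [0,0,-2],
  [0,0,0],
], twist=[0,0,0,0,0,0,0,0])

```text
t: 22.7
tool_pos: [0.6114, 0.2274, 0.203]
orientation: [-3.074, -0.648, -0.008]
force: [-0.6, 0.3, -1.0]
opening: 0.0496
gripper_force: 0.0
```

Emit:
apply_moves([
  [-1.8,0,0],
  [-1.8,0,0],
  [-1.6,0,0],
  [0,0,0],
  [0,0,0],
], twist=[0,0,0,0,0])

```text
t: 23.32
tool_pos: [0.5626, 0.2061, 0.1992]
orientation: [-3.074, -0.648, 0.001]
force: [-0.8, 0.2, -0.2]
opening: 0.0498
gripper_force: 0.0
```

```bash
python3 - <<'E'
from h import *
a=cam('scene','s3');b=cam('side','b3');w=cam('wrist','w3')
s=robot.read_state();print(s['t'],s['tool_pos'],s['orientation'])
z=lambda im:cv2.resize(im,None,fx=2,fy=2)
cv2.imwrite('pics/m3.png',np.vstack([np.hstack([z(a['frame'][130:235,260:400]),z(b['frame'][130:235,140:280])]),w['frame'][:380,:]])[:,:,::-1])
E
```

```text
23.475 [0.56276872 0.20619313 0.19939078] [-3.07389935e+00 -6.48580661e-01  2.87106958e-04]
```

View pics/m3.png

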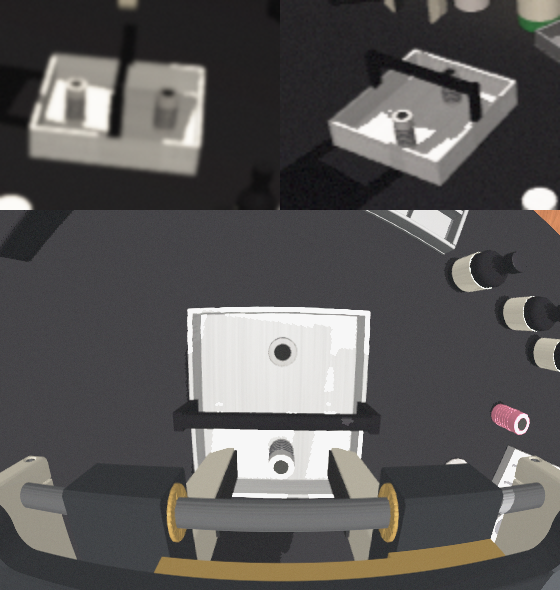

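Both grips stand in the caddy, with tops at (283,352) and (281,467) in the montage. The bar runs across at row 418. I'll check the bar position from the wrist view.

```bash
python3 - <<'E'
from h import *
w=load('w3');g=w['frame'].max(2)
for u in(220,282,340):
    col=g[185:232,u]; r=np.where(col<80)[0]; print(u,r.min()+185,r.max()+185)
    for v,z in((r.min()+185,.092),(r.max()+185,.078),((r.min()+r.max())/2+185,.085)): print(onz(w,u,v,z,True).round(4))
for u in(174,380): print('end',onz(w,u,208,.085,True).round(4))
E
```

```text
220 203 217
[0.5507 0.2549 0.092 ]
[0.5349 0.2517 0.078 ]
[0.543  0.2533 0.085 ]
282 203 219
[0.5705 0.2098 0.092 ]
[0.5546 0.2028 0.078 ]
[0.5627 0.2064 0.085 ]
340 205 219
[0.5875 0.167  0.092 ]
[0.5743 0.1577 0.078 ]
[0.5811 0.1624 0.085 ]
end [0.5284 0.2906 0.085 ]
end [0.598  0.1325 0.085 ]
```

Emit:
apply_moves([
  [0,-0.2,0],
  [0,0,0],
  [0,0,0],
  [0,0,0],
  [0,0,0],
  [0,0,0],
  [0,0,0],
  [0,0,0],
], twist=[0,-0.17,-0.17,-0.17,-0.17,-0.17,-0.17,-0.17])

```text
t: 24.48
tool_pos: [0.5617, 0.2081, 0.1996]
orientation: [-2.176, -2.266, -0.0]
force: [0.2, 0.3, -0.1]
opening: 0.0498
gripper_force: 0.0
```

Emit:
apply_moves([
  [0,0,0],
  [0,0,0],
  [0,0,0],
  [0,0,0],
], twist=[-0.17,-0.17,-0.041,0])

```text
t: 24.98
tool_pos: [0.5617, 0.208, 0.1996]
orientation: [-1.715, -2.632, -0.0]
force: [-0.3, -0.9, 0.8]
opening: 0.05
gripper_force: 0.0
```

```bash
python3 - <<'E'
from h import *
from scipy.spatial.transform import Rotation as Ro
s=robot.read_state();M=Ro.from_rotvec(s['orientation']).as_matrix();print(s['tool_pos'],M[:,1],np.degrees(np.arctan2(M[1,1],M[0,1])))
E
```

```text
[0.56171182 0.20801833 0.19959925] [ 9.14841307e-01  4.03813550e-01 -6.14319781e-06] 23.816799416097272
```

Emit:
apply_moves([
  [0,0,1.5],
  [0,0,2],
  [0,0,2],
  [0,0,2],
  [0,0,1.8],
  [0,0,1],
  [0,0,0.6],
  [0,0,0],
], twist=[0,0,0,0,0,0,0,0])

```text
t: 25.98
tool_pos: [0.5617, 0.2079, 0.0906]
orientation: [-1.715, -2.632, 0.0]
force: [1.2, 0.2, 0.4]
opening: 0.05
gripper_force: 0.0
```

Emit:
apply_moves([
  [0,0,0],
  [0,0,0],
  [0,0,0],
  [0,0,0],
  [0,0,0],
  [0,0,0],
  [0,0,0],
], twist=[0,0,0,0,0,0,0], gripper=0.3, squeeze=45)

```text
t: 26.85
tool_pos: [0.5617, 0.2079, 0.0908]
orientation: [1.715, 2.632, 0.0]
force: [-1.2, -0.7, 2.0]
opening: 0.0115
gripper_force: 45.0
```

Gripped at 11.5 mm against a 12 mm bar. Now a gentle lift.

Emit:
apply_moves([
  [0,0,-0.2],
  [0,0,-0.4],
  [0,0,-0.7],
  [0,0,-1],
  [0,0,-1],
  [0,0,-1],
  [0,0,-1],
  [0,0,-1],
], twist=[0,0,0,0,0,0,0,0])

```text
t: 27.85
tool_pos: [0.5617, 0.2079, 0.1544]
orientation: [1.715, 2.632, 0.0]
force: [0.5, 0.1, -5.8]
opening: 0.0119
gripper_force: 45.0
```

Emit:
apply_moves([
  [0,0,-1.2],
  [0,0,-1.2],
  [0,0,-1.2],
  [0,0,-1.2],
  [0,0,-1.2],
  [0,0,-1.2],
  [0,0,-1],
  [0,0,-0.5],
], twist=[0,0,0,0,0,0,0,0])

```text
t: 28.85
tool_pos: [0.5619, 0.2079, 0.2416]
orientation: [1.714, 2.632, 0.001]
force: [-0.9, -0.0, -6.1]
opening: 0.0116
gripper_force: 45.0
```

Emit:
apply_moves([
  [0,0,-0.2],
  [0,0,0],
  [0,0,0],
  [0,0,0],
  [0,0,0],
  [0,0,0],
  [0,0,0],
  [0,0,0],
], twist=[0,0,0,0,0,0,0,0])

```text
t: 29.85
tool_pos: [0.5616, 0.2078, 0.2427]
orientation: [-1.715, -2.632, -0.0]
force: [0.2, -0.1, -5.0]
opening: 0.0117
gripper_force: 45.0
```

```bash
python3 - <<'E'
from h import *
a=cam('scene','s4');b=cam('side','b4')
s=robot.read_state();print(s['t'],s['tool_pos'],s['force'],s['wrist_torque'],s['gripper_force'])
cv2.imwrite('pics/m4.png',np.hstack([a['frame'][40:320,140:500],b['frame'][40:320,130:490]])[:,:,::-1])
E
```

```text
29.95 [0.56162077 0.20785844 0.24264739] [-0.71948191 -0.06139535 -5.77639417] [-0.02348244 -0.00679546  0.08206791] 44.96586084365845
```

View pics/m4.png

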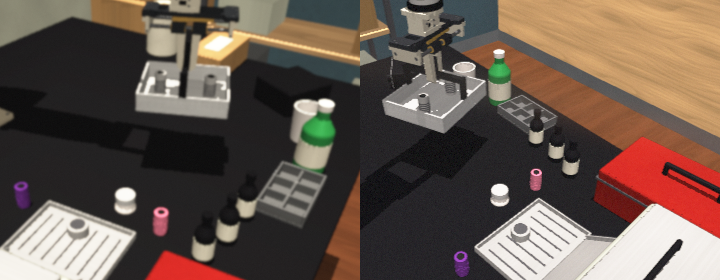

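The caddy hangs level at about 15 cm with both grips standing in it (at (160,82) and (210,85) on the left, and (424,102) on the right). The cup holder, jar and bottles haven't moved.

```bash
python3 -c "
from plant import robot
print(robot.close_job())"
```

```text
the job is handed in; nothing more can be done
None
```

I handed the job in with both grips standing in the caddy, which the gripper was holding still and level by its handle about 15 cm above the table; no verdict came back.

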